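Lock the focus of a desk microscope with its holding key

ROBOT

A 7-joint arm with a two-finger parallel gripper is mounted at the origin on a cart in front of the work surface, level with it; the furniture and walls round the work are solid. World frame = base frame: x ahead of the robot, y to its left, z up, the work surface at z = 0. Lengths are in m, angles in rad, forces in N, time in s.
With the tool pointing down it reaches from about 0.35 to 0.9 m from the base axis. Payload 19.9 kg.
Tool frame: the origin (TCP) lies between the finger pads; the fingertips stand 19 mm ahead of it and the grasp point (between the pads) is the TCP; z points along the fingers, y is the line along which they close (so a half turn about z gives the same grasp; the last joint's range is limited). The gripper opens to 94 mm and grips with 3 to 60 N. Pads are 16 mm wide; open, the fingers measure 119 mm over their backs; the gripper's body (75 mm by 177 mm) begins 78 mm behind the grasp point.
Start: joints at [-1.147, 0.417, -0.01, 1.614, 0.005, 1.111, -0.053], TCP at [0.28, 0.559, 0.224] pointing down, gripper open.
Joint ranges: [-2.81, 2.81], [-0.39, 2.02], [-1.27, 1.25], [0.06, 2.57], [-1.19, 4.33], [0.19, 2], [-2.82, 2.82]. Speed limits (rad/s): [1.89, 1.89, 2.39, 2.39, 3.01, 3.01, 3.01].

INTERFACE

Orientations are given as a 3x3 rotation matrix whose columns are the frame's x, y, z axes.
In Python, from rig import robot gives the robot as it stands. Calls block until the motion is done:
- robot.move_ptp(position, orientation): joint-space move of the TCP to a pose.
- robot.move_linear(position, velocity=0.15, frame=None, threshold=None): straight line of the TCP; frame=None keeps the orientation; velocity is the mean speed in m/s. With threshold (N) it stops when the force on the tool has changed by that much, and returns True; else False.
- robot.goto_joints(angles): joint-space move.
- robot.gripper_to(opening): finger opening in m; the grip force is fixed at half the most; returns when the fingers have stopped.
- robot.pause(seconds).
- robot.ik(position, orientation): joint angles nearest the present ones, or None.
- robot.get_state(): the state.
- robot.grab_frame(name): name is "side" or "top"; returns the picture (480x640x3 uint8, red, green, blue); there is no depth.
- robot.camera_info(name): a dict with "fx", "fy", "cx", "cy" (pixels), "rvec" (rotation vector, rad) and "tvec" (3), from world to camera coordinates, as OpenCV has them. Camera axes: x right, y down, z forward; pixel columns grow to the right and rows downward; lengths in m; the calibration is good to about 2 mm. A picture is of the moment at which its call begins. camera_info takes no time and is no camera call.
A pose or a line that the arm cannot do raises robot.PlanningError and nothing moves.
- robot.sign_off(): hands the job in; it is judged then, once.
The state is a dict: "time": time; "qpos": joint angles; "joint_vel": joint speeds; "effort": joint torques, N m; "ee_pos": TCP position; "tool_rot": TCP orientation; "force": force on the tool from outside, world axes, zero at the start; "moment": the same for the moment, N m; "opening": finger opening in m; "grasp_force": force on a finger pad.
Only numpy, scipy, OpenCV 4.12 (cv2) and the standard library are available. Lean on these libraries where they do the work, as an engineer would, in place of code of your own. Each camera call takes 0.05 s, during which the arm holds its last target. There are 200 camera calls.

TASK

The desk microscope is focused, but its lock ring is still loose. Fit the holding key over the flats of the focus barrel and the column so that the barrel cannot turn, tighten the knurled lock ring clockwise (seen from above) until it is firmly hand-tight on its washer without overtightening it, then take the key off and lay it flat on the open desk, clear of the microscope. The barrel must keep its setting throughout; do not force the key down or knock the coffee cup or the eraser.

Things in the scene. Friction and masses are not known exactly. Their poses are not given: they have to be found in the camera images.
- stand: The desk microscope, fixed: grey-green base 180 x 116 mm and 19 mm high reaching from x -60 to +120 mm, steel column 95 mm from the barrel along +x, grey-green cross-arm (22 mm wide, top 105 mm above the desk) and collar (55 mm across, top at 116 mm) carrying the upright barrel. Origin under the base on the barrel axis; x towards the column, z up.
- seat (a point): Point on the barrel axis where the underside of the fitted holding key rests: 143 mm above the desk, on a black shoulder disc 41 mm across. Axes as stand. Above it the barrel has two flats 28 mm apart facing +y and -y, 30 mm long in x, 11 mm high, and then a conical black eyepiece, 28 narrowing to 22 mm across, ending 21 mm above this point. The lock ring is 8 mm below.
- column_top (a point): Tip of the steel column, 95 mm from the barrel axis along +x of the stand and 21 mm above seat. The column is 16 mm thick; its top 12 mm are a cone that narrows to 6 mm. A black stop collar on it, 25 mm across, ends level with seat and carries the tail of the fitted key.
- ring_mid (a point): Centre of the lock ring on the barrel axis, half-way up, 127 mm above the desk, 16 mm below seat. Grip the ring (66 mm across, 16 mm high) across its knurl from above, with eyepiece, flats and fitted key (within 33 mm of the axis) between the fingers. Only the key's handle, along +x of the stand, is in the way: 22 mm wide fingers clear it if the line through them stays 36 degrees or more from x.
- barrel (a joint): Turn of the focus barrel in the collar, rad, 0 at the set focus, where the flats are parallel to the line to the column; grows clockwise from above. It turns at only 0.12 N m, so a tightening ring drags it along unless the key holds it. It must stay within 0.15 rad of 0; the play of the fitted key is about 0.08 rad.
- lock_ring: Knurled aluminium lock ring, red dot on top; origin on the axis at its underside, z up. Turned clockwise from above it first runs easily (0.1 N m), sinking 1.8 mm per rad, and bites on the washer after 0.1 to 1.0 rad, each time differently. From there its torque, felt while it turns, rises 1.5 N m per rad: hand-tight is 0.55 to 0.8 N m, overtightened is above 0.9. It stays where left.
- key_grip (a point): Centre of the holding key's grip, 11.5 mm above its underside: a black raised bar 12 mm wide (y), 32 mm long (x), 23 mm high over all, to be gripped across its width. The dark steel key is 126 mm long, 6 mm thick, 0.12 kg; x runs along it towards the column slot, z up. Fork centre 54 mm from here along -x, column slot centre 41 mm along +x. Fitted, this point is 11.5 mm above seat.
- key_fork (a point): Centre of the key's fork slot, at the underside; coincides with seat when fitted, with x axes agreeing. Axes as key_grip. The fork slot is 29.4 mm wide (y) and open towards -x, its prongs 40 mm over all and ending 14 mm beyond this point; the closed column slot, 95 mm along +x, is 18.8 mm wide (y) and 24 mm long (x).
- holding_key: The holding key, dark steel with a black grip, loose on the desk; origin and axes as key_fork.
- coffee_cup: Cream coffee cup, 63 x 88 mm, 51 mm high, a bystander; origin under its centre.
- eraser: Pink eraser, 20 x 44 mm, 11 mm high, a bystander; origin under its centre.
- collar: Grey-green collar of the microscope, 55 mm across and 34 mm high, with a thin red-brown fibre washer on top (its worn thickness is not known), on which the lock ring presses when tight. Fixed to the stand; origin on the axis at its underside.
Not all that is in view belongs to the job. Of the things that look like the holding_key, the smaller one is meant.

How it is judged:
By the outcome, as a careful person would: the job done as asked, in the order asked, and still so for the second after the job is handed in, with the robot touching nothing.
It also fails if it takes over 67 s, if anything falls off the work surface, if the arm or the gripper's body presses on something with over 40 N, if the wrist force passes 120 N, or if a joint passes its speed limit or range.

## Working session

There is one attempt and no reset: what is moved stays moved. The work goes in short steps, each a Python script; the robot and the scene stay as the last script left them, time stands still between calls to the robot, and variables do not carry over. Pictures are saved under pics/ and viewed, at most 10 in all, crops included, and the job is handed in when it is done.

```bash
ls; mkdir -p pics; python3 - <<'E'
from rig import robot
import cv2,numpy as np
for n in("side","top"):
    im=robot.grab_frame(n); cv2.imwrite(f"pics/{n}0.png",im[:,:,::-1]); i=robot.camera_info(n)
    R=cv2.Rodrigues(np.array(i["rvec"]))[0]; print(n,i,"pos",-R.T@np.array(i["tvec"]).ravel())
s=robot.get_state();print(s["time"],s["ee_pos"],s["tool_rot"],s["opening"])
E
```

```text
pics
side {'fx': 523.9496385504724, 'fy': 523.9496385504724, 'cx': 317.6275408742047, 'cy': 243.70916092420325, 'rvec': array([ 2.24471709, -0.50687148,  0.20632491]), 'tvec': array([-0.30740242,  0.40932039,  0.58909264])} pos [ 0.216553   -0.29049446  0.69122163]
top {'fx': 556.657122447528, 'fy': 556.657122447528, 'cx': 322.06774672086976, 'cy': 237.7944126071149, 'rvec': array([ 2.08547295, -2.13420767,  0.22155185]), 'tvec': array([0.3169693 , 0.48864758, 0.87680174])} pos [0.3018598  0.30679282 0.96061757]
0.1 [0.2800201  0.55843638 0.22390103] [[-8.93916385e-01  4.48233591e-01 -3.79342153e-04]
 [ 4.48233740e-01  8.93915846e-01 -9.87434023e-04]
 [-1.03501137e-04 -1.05271740e-03 -9.99999441e-01]] 0.09385390098012164
```

View pics/top0.png

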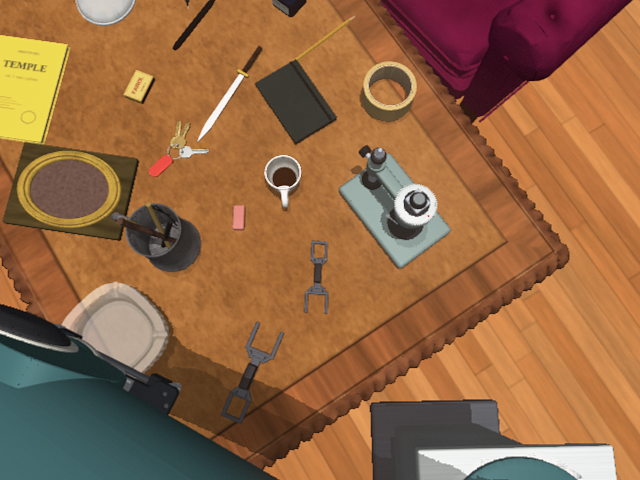

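View pics/side0.png

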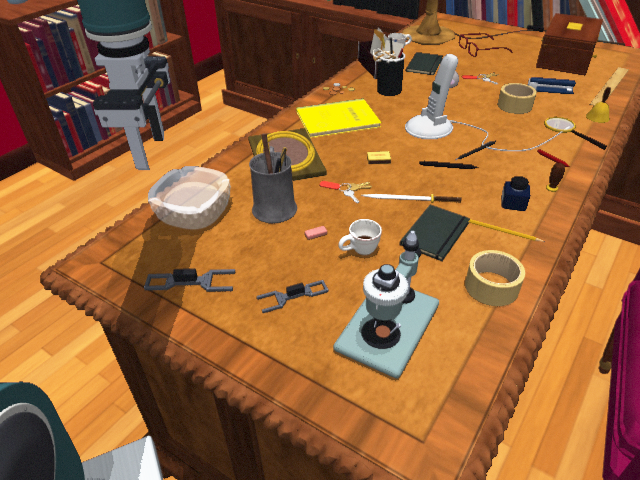

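The top view shows two key-like things: one at (317,277), about 73 px long, and one at (252,372), about 100 px. At roughly 580 px/m, 126 mm is 73 px, so the smaller one at (317,277) is meant. The microscope eyepiece is near (418,199), the column tip near (378,154), the cup at (283,178) and the eraser at (238,217).

```bash
cat > h.py <<'E'
from rig import robot
import cv2,numpy as np
def cam(n):
    i=robot.camera_info(n); return np.array([[i["fx"],0,i["cx"]],[0,i["fy"],i["cy"]],[0,0,1]]),cv2.Rodrigues(np.array(i["rvec"]))[0],np.array(i["tvec"]).ravel()
def ray(n,uv,z):
    K,R,t=cam(n); uv=np.atleast_2d(uv).astype(float)
    d=(R.T@np.linalg.inv(K)@np.c_[uv,np.ones(len(uv))].T).T; c=-R.T@t
    return c+d*((z-c[2])/d[:,2])[:,None]
def proj(n,p):
    K,R,t=cam(n); q=(K@(R@np.atleast_2d(p).T+t[:,None])).T; return q[:,:2]/q[:,2:]
def rot(a): # tool down, x axis at heading a
    c,s=np.cos(a),np.sin(a); return np.array([[c,s,0],[s,-c,0],[0,0,-1.]])
E
python3 - <<'E'
from h import *
t=cv2.imread("pics/top0.png"); s=cv2.imread("pics/side0.png")
def dark(im,x0,y0,x1,y1,v=95,sat=90):
    h=cv2.cvtColor(im,cv2.COLOR_BGR2HSV); m=((h[...,2]<v)&(h[...,1]<sat)).astype(np.uint8)
    k=np.zeros_like(m);k[y0:y1,x0:x1]=m[y0:y1,x0:x1]; return k
for n,im,b in(("top",t,(295,232,340,320)),("side",s,(248,275,335,318)),("top",t,(215,315,292,428))):
    m=dark(im,*b); c=max(cv2.findContours(m,0,1)[0],key=cv2.contourArea)[:,0]
    w=ray(n,c,0.005)[:,:2]; r=cv2.minAreaRect((w*1000).astype(np.float32)); bx=cv2.boxPoints(r)
    print(n,len(c),cv2.contourArea(c),"rect mm",r, bx.round(1).tolist())
def crop(im,x0,y0,x1,y1,f): return cv2.resize(im[y0:y1,x0:x1],None,fx=f,fy=f,interpolation=cv2.INTER_CUBIC)
a=crop(t,290,232,345,322,6); b=crop(t,335,140,425+10,230,4); c=crop(s,360,225,450,360,4)
H=540; out=np.zeros((H,800,3),np.uint8); 
out[:540,:330]=a; out[:360,335:735]=b; cv2.imwrite("pics/c1.png",out)
cv2.imwrite("pics/c2.png",c)
E
```

```text
top 86 102.0 rect mm ((446.6743469238281, 311.64453125), (45.15114974975586, 23.970535278320312), 5.682308197021484) [[423.0, 321.29998779296875], [425.3999938964844, 297.5], [470.29998779296875, 302.0], [468.0, 325.79998779296875]]
side 104 210.0 rect mm ((462.5181579589844, 317.2941589355469), (35.34966278076172, 76.60655975341797), 73.76535034179688) [[420.79998779296875, 311.0], [494.3999938964844, 289.6000061035156], [504.20001220703125, 323.6000061035156], [430.70001220703125, 345.0]]
top 166 874.0 rect mm ((254.64190673828125, 441.2054748535156), (37.18026351928711, 108.84822082519531), 66.42767333984375) [[197.3000030517578, 445.8999938964844], [297.1000061035156, 402.3999938964844], [312.0, 436.5], [212.1999969482422, 480.0]]
```

View pics/c1.png

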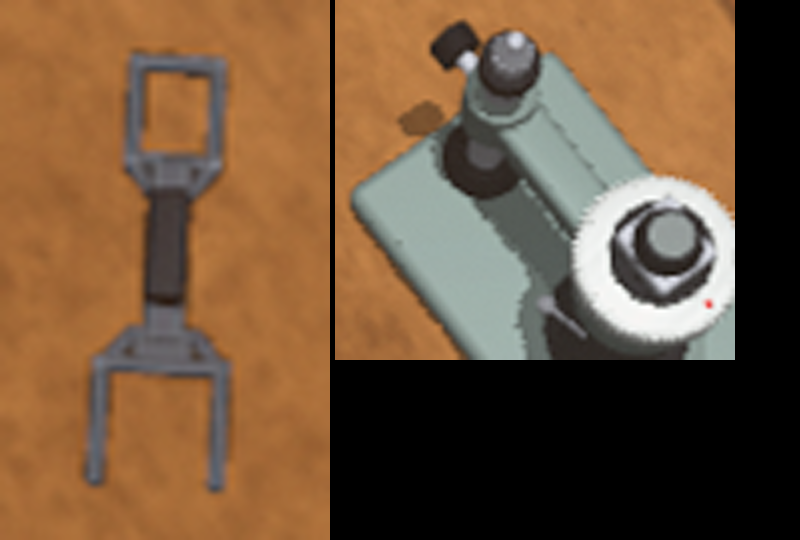

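View pics/c2.png

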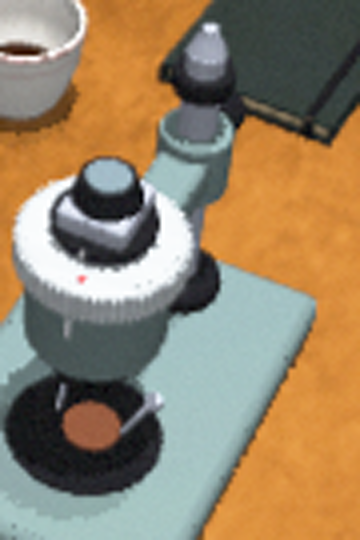

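The crop at (317,277) shows a complete key with its fork opening down the image (prongs ending near row 313), its slot at the top near row 241 and its grip near (317.5,273). In the top view the eyepiece top face is at about (419,198) and the column tip at (380,150). In the side view they are at (387,268) and (412,232).

```bash
python3 - <<'E'
from h import *
t=cv2.imread("pics/top0.png"); s=cv2.imread("pics/side0.png")
def tri(a,b):
    P=[K@np.c_[R,q] for K,R,q in(cam("top"),cam("side"))]
    X=cv2.triangulatePoints(P[0],P[1],np.array(a,float).reshape(2,1),np.array(b,float).reshape(2,1)).ravel(); return X[:3]/X[3]
print("eye",tri((418.9,197.9),(386.6,267.9)),"col",tri((379.6,149.6),(411.6,231.9)))
for n,e,c in(("top",(418.9,197.9),(379.6,149.6)),("side",(386.6,267.9),(411.6,231.9))):
    E,C=ray(n,[e,c],.164); print(n,"E",E,"C",C,np.linalg.norm(E-C),np.arctan2(*(C-E)[[1,0]]))
h=cv2.cvtColor(t,cv2.COLOR_BGR2HSV)
def blob(m,b):
    k=np.zeros(m.shape,np.uint8);k[b[1]:b[3],b[0]:b[2]]=m[b[1]:b[3],b[0]:b[2]]
    return max(cv2.findContours(k,0,1)[0],key=cv2.contourArea)[:,0],k
# ring
c,_=blob((h[...,1]<40)&(h[...,2]>170),(380,175,450,235)); e=cv2.fitEllipse(cv2.convexHull(c)); w=cv2.fitEllipse((ray("top",cv2.convexHull(c)[:,0],.134)[:,:2]*1000).astype(np.float32)); print("ring",e,w)
c,k=blob(h[...,1]<105,(298,235,340,320)); w=(ray("top",c,.004)[:,:2]*1000).astype(np.float32); r=cv2.minAreaRect(w); print("key",len(c),cv2.contourArea(c),r,cv2.boxPoints(r).round(1).tolist())
g,_=blob((h[...,2]<75)&(h[...,1]<130),(298,255,340,292)); r=cv2.minAreaRect((ray("top",g,.022)[:,:2]*1000).astype(np.float32)); print("grip",r, g.mean(0))
hs=cv2.cvtColor(s,cv2.COLOR_BGR2HSV)
g,_=blob((hs[...,2]<50),(275,278,315,310)); r=cv2.minAreaRect((ray("side",g,.018)[:,:2]*1000).astype(np.float32)); print("grip side",r,g.mean(0))
b,_=blob((h[...,0]>60)&(h[...,0]<110)&(h[...,1]<80)&(h[...,2]<220),(330,140,460,275)); r=cv2.minAreaRect((ray("top",b,.019)[:,:2]*1000).astype(np.float32)); print("base",r)
E
```

```text
eye [0.52754695 0.16142039 0.16742965] col [0.6051701  0.21594868 0.16502705]
top E [0.52914635 0.16060037 0.164     ] C [0.60640831 0.21556454 0.164     ] 0.09481808528184238 0.6183361825424947
side E [0.52881076 0.16437108 0.164     ] C [0.60484679 0.21686525 0.164     ] 0.09239652156572195 0.6042440044839212
ring ((414.2051086425781, 202.8997039794922), (39.105751037597656, 84.45547485351562), 133.03005981445312) ((530.5541381835938, 163.17636108398438), (62.288291931152344, 129.96974182128906), 133.13916015625)
key 218 672.0 ((438.4640197753906, 315.281494140625), (39.97642135620117, 125.66771697998047), 85.5621566772461) [[374.29998779296875, 300.20001220703125], [499.6000061035156, 290.5], [502.70001220703125, 330.29998779296875], [377.3999938964844, 340.1000061035156]]
grip ((442.1475524902344, 314.7318115234375), (11.951445579528809, 32.62533187866211), 88.67129516601562) [317.25 272.5 ]
grip side ((441.46356201171875, 313.1209716796875), (21.79222869873047, 32.64073181152344), 85.70555114746094) [295.26785714 289.5       ]
base ((551.1373901367188, 178.8669891357422), (177.4866943359375, 113.7317886352539), 35.01214599609375)
```

```bash
cat >> h.py <<'E'
KA=-0.0773; KG=np.array([.4430,.3148]); SA=0.613; B=np.array([.5285,.1620])
def sx(a): return np.array([np.cos(a),np.sin(a)])
def st(p): return B+p[0]*sx(SA)+p[1]*sx(SA+np.pi/2)
def p3(xy,z): return np.array([*xy,z])
E
python3 - <<'E'
from h import *
f=lambda p,a:(lambda q:None if q is None else np.round(q,2))(robot.ik(p,rot(a)))
for o in(0,np.pi):
    print("o",o,"pick",f(p3(KG,.021),KA+o),f(p3(KG,.12),KA+o),"\nfit",f(p3(st((.054,0)),.164),SA+o),f(p3(st((.054,0)),.23),SA+o))
    for d in(50,25,0,-25,-50): print(d,f(p3(B,.13),SA+np.radians(d)+o),f(p3(B,.23),SA+np.radians(d)+o))
E
```

```text
o 0 pick [-1.08  0.62  0.51  1.97 -0.47  0.67 -1.92] [-1.13  0.46  0.58  1.93 -0.32  0.85 -2.04] 
fit [-0.76  0.49  0.51  1.74 -0.28  0.99 -1.1 ] [-0.78  0.41  0.53  1.68 -0.23  1.11 -1.14]
50 [-0.7   0.43  0.43  1.89 -0.23  0.87 -0.24] [-0.71  0.3   0.43  1.8  -0.14  1.07 -0.31]
25 [-0.75  0.44  0.5   1.89 -0.27  0.87 -0.64] [-0.76  0.31  0.5   1.8  -0.17  1.07 -0.72]
0 [-0.76  0.44  0.51  1.89 -0.28  0.87 -1.07] [-0.79  0.31  0.53  1.8  -0.18  1.07 -1.15]
-25 [-0.8   0.45  0.57  1.9  -0.31  0.88 -1.47] [-0.84  0.32  0.6   1.81 -0.21  1.08 -1.56]
-50 [-0.87  0.47  0.65  1.9  -0.36  0.89 -1.86] [-0.89  0.33  0.67  1.81 -0.23  1.08 -1.97]
o 3.141592653589793 pick [-0.68  0.56  0.    1.95 -0.    0.63  0.82] [-0.69  0.4   0.01  1.91 -0.01  0.83  0.83] 
fit [-0.37  0.44 -0.01  1.72  0.    0.97  1.8 ] [-0.39  0.38  0.02  1.66 -0.01  1.1   1.82]
50 [-0.23  0.41 -0.15  1.88  0.08  0.87  2.64] [-0.29  0.28 -0.07  1.79  0.02  1.07  2.68]
25 [-0.3   0.4  -0.06  1.88  0.03  0.86  2.24] [-0.35  0.28  0.    1.79 -0.    1.07  2.27]
0 [-0.36  0.4   0.01  1.88 -0.    0.86  1.83] [-0.41  0.28  0.06  1.79 -0.02  1.07  1.85]
-25 [-0.43  0.4   0.1   1.88 -0.05  0.86  1.44] [-0.46  0.28  0.13  1.79 -0.04  1.07  1.43]
-50 [-0.49  0.4   0.17  1.89 -0.09  0.86  1.03] [-0.51  0.28  0.19  1.8  -0.06  1.07  1.01]
```

```bash
python3 - <<'E'
from h import *
o=np.pi
robot.move_ptp(p3(KG,.10),rot(KA+o)); robot.move_linear(p3(KG,.021),velocity=.1)
print(robot.gripper_to(.005)); s=robot.get_state(); print(s["time"],s["opening"],s["grasp_force"],s["ee_pos"])
robot.move_linear(p3(KG,.215),velocity=.2)
robot.move_linear(p3(st((.054,0)),.205),velocity=.15,frame=rot(SA+o)); robot.pause(.2)
s=robot.get_state(); print(s["time"],s["opening"],s["grasp_force"],s["ee_pos"],s["force"],s["moment"])
t=cv2.cvtColor(robot.grab_frame("top"),4); d=cv2.cvtColor(robot.grab_frame("side"),4)
cv2.imwrite("pics/top1.png",t);cv2.imwrite("pics/side1.png",d)
f=lambda im,x,y:cv2.resize(im[y:y+120,x:x+100],None,fx=4,fy=4,interpolation=2)
cv2.imwrite("pics/c3.png",np.hstack([f(t,350,120),f(d,350,200)]))
E
```

```text
False
3.475 0.011620710829012363 30.00001922249794 [0.44300311 0.31482866 0.02100001]
6.1333 0.011694400063953645 29.999949261546135 [0.57241375 0.19351743 0.20507797] [ 0.30012703  0.00217519 -0.40334952] [ 0.09310139  0.00272559 -0.02136492]
```

View pics/c3.png

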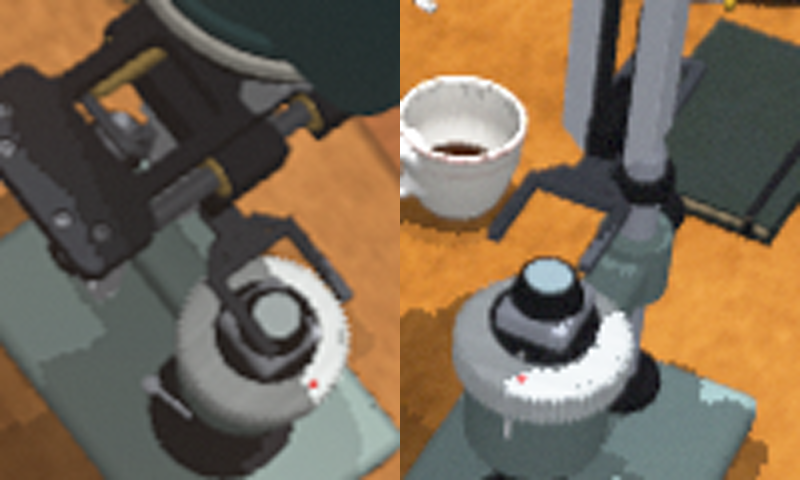

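The key is held level in the gripper. Top view prong tips are near (411,199) and (437,195), and side view tips near (372.5,259) and (396,267.5). The fork hovers short of and beside the eyepiece top, so I'll compare predicted with observed pixels.

```bash
python3 - <<'E'
from h import *
G=np.array([0.57241375,0.19351743]); zu=.20508-.021
def kp(x,y,z): return p3(G+(x-.054)*sx(SA)+y*sx(SA+np.pi/2),zu+z)
outs=[]
for n,x0,y0 in(("top",380,150),("side",355,215)):
    im=cv2.imread(f"pics/{n}1.png"); f=7; c=cv2.resize(im[y0:y0+80,x0:x0+56],None,fx=f,fy=f,interpolation=2)
    P=[kp(*q) for q in((.026,.020,.006),(-.014,.020,.006),(-.014,.0147,.006),(.0155,.0147,.006),(.0155,-.0147,.006),(-.014,-.0147,.006),(-.014,-.020,.006),(.026,-.020,.006))]
    q=proj(n,P); print(n,q.round(1).tolist(), proj(n,p3(B,.164)),proj(n,p3(st((.095,0)),.164)))
    px=((q-[x0,y0]+.5)*f).astype(np.int32); cv2.polylines(c,[px],False,(0,255,0),1)
    a=np.linspace(0,6.3,40); e=proj(n,[p3(B+.011*sx(b),.164) for b in a]); cv2.polylines(c,[((e-[x0,y0]+.5)*f).astype(np.int32)],True,(255,0,255),1)
    outs.append(c)
cv2.imwrite("pics/c4.png",np.hstack(outs))
E
```

```text
top [[398.6, 187.5], [415.8, 209.0], [418.7, 206.9], [406.0, 191.0], [421.9, 179.4], [434.8, 195.2], [437.6, 193.1], [420.3, 171.8]] [[417.98357536 198.34062121]] [[378.88549451 149.74454107]]
side [[383.0, 240.4], [371.1, 256.8], [374.5, 258.0], [383.3, 245.8], [402.3, 252.4], [393.9, 265.0], [397.4, 266.3], [408.7, 249.3]] [[387.2581117  268.99566823]] [[412.41498804 231.73040525]]
```

View pics/c4.png

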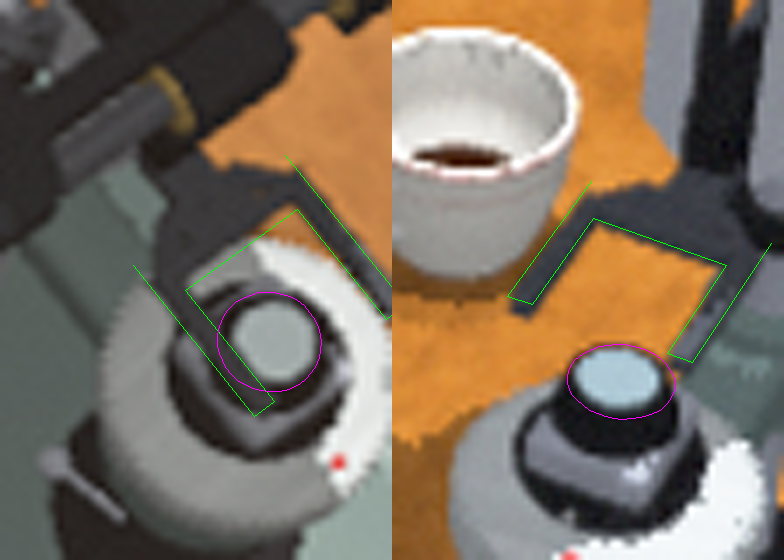

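```bash
python3 - <<'E'
from h import *
G=np.array([0.57241375,0.19351743]); zu=.20508-.021
for n in("top","side"):
    im=cv2.imread(f"pics/{n}1.png"); 
    ys=np.arange(-.026,.0261,.001)
    for x in(-.010,-.005,0,.005,.010):
        q=proj(n,[p3(G+(x-.054)*sx(SA)+y*sx(SA+np.pi/2),zu+.006) for y in ys]).astype(np.float32)
        v=cv2.remap(im,q[None,:,0],q[None,:,1],1)[0].astype(int).max(1); print(n,x,*v)
    e=(418,198) if n=="top" else (386,268)
    g=cv2.cvtColor(im,6); m=np.zeros_like(g); sub=g[e[1]-10:e[1]+11,e[0]-10:e[0]+11]
    b=(sub>105).astype(np.uint8); k,L,S,C=cv2.connectedComponentsWithStats(b,connectivity=4); l=L[10,10]; c=C[l]+[e[0]-10,e[1]-10]
    w=ray(n,c,.164)[0,:2]; d=w-B; print(n,"disc",S[l],c,w,"stand xy",d@sx(SA),d@sx(SA+np.pi/2))
E
```

```text
top -0.01 198 199 200 202 201 162 120 99 99 88 77 102 156 205 224 227 228 229 231 227 187 123 69 45 42 59 60 101 144 161 170 170 171 172 173 174 177 159 124 91 70 61 61 62 59 51 41 50 75 97 91 73 55
top -0.005 201 199 199 200 183 147 113 99 94 72 63 87 157 208 223 229 229 230 233 213 164 101 57 52 90 142 169 171 170 169 169 169 169 168 169 169 170 172 175 155 110 74 60 60 58 51 43 40 45 66 81 76 59
top 0 196 198 200 201 188 159 117 89 69 58 54 98 163 199 216 226 230 232 233 236 231 176 113 64 58 90 129 156 167 170 171 170 169 169 169 169 170 172 170 138 96 70 60 61 57 48 49 73 96 105 94 72 53
top 0.005 197 196 199 204 189 147 97 68 61 59 62 94 149 178 192 198 207 219 225 227 228 230 220 187 146 122 114 98 74 56 63 54 56 71 67 61 44 41 34 44 53 59 62 61 59 68 96 120 118 109 93 75 53
top 0.01 190 191 195 200 194 157 104 69 60 57 50 95 145 168 174 172 176 190 199 207 218 224 228 230 198 166 142 133 138 126 102 81 64 49 48 49 38 45 42 44 51 58 60 60 55 49 52 59 91 118 132 140 142
top disc [  5   5  12  11 102] [418.91176471 198.1372549 ] [0.52878049 0.16060451] stand xy -0.00057343841091
[... 497 characters left out ...]
7 184 216 212 208 205 205 205 208 215 219 223 224 224 221 219 218 218 219 220 221 222 223 223 223 221 216 191 139 75 61 65 66 66 66 90 107 116 128 140 144 147
side 0.005 117 114 111 110 97 81 72 88 88 82 71 97 149 201 214 210 207 207 208 215 220 223 223 223 222 222 222 223 223 222 221 220 220 219 220 221 220 214 199 141 81 63 68 70 71 76 94 108 117 128 141 147 149
side 0.01 131 128 126 122 107 82 68 72 76 68 70 77 124 178 223 225 222 218 221 224 224 225 226 226 223 222 223 226 227 226 226 225 222 218 216 219 221 218 199 154 74 61 66 67 68 89 116 132 134 136 142 148 150
side disc [  0   0  21  15 250] [385.476 264.   ] [0.53151638 0.17212397] stand xy 0.008291739183169342 0.006545263869933346
```

Top and side views agree within about 1 mm that the fork is laterally centred over the barrel, and the cones give ±3.7 mm of lead-in. I'll lower it in small force-limited steps, letting the side forces steer it.

```bash
python3 - <<'E'
from h import *
import json
o=np.pi; xs,ys=sx(SA),sx(SA+np.pi/2)
off=np.zeros(2); z=.190; a=SA
robot.move_linear(p3(st((.054,0)),z),velocity=.05); robot.pause(.15)
s0=robot.get_state(); f0,m0=s0["force"],s0["moment"]; print("t",s0["time"])
bad=0
for i in range(40):
    zt=max(z-.003,.1635)
    hit=robot.move_linear(p3(st((.054+off[0],off[1])),zt),velocity=.03,frame=rot(a+o),threshold=4)
    robot.pause(.05); s=robot.get_state(); f=s["force"]-f0; m=s["moment"]-m0; z=s["ee_pos"][2]
    fx,fy=f[:2]@xs,f[:2]@ys
    print(i,hit,"z%.4f fx%.1f fy%.1f fz%.1f mz%.2f mx%.2f my%.2f"%(z,fx,fy,f[2],m[2],m[:2]@xs,m[:2]@ys),off.round(4))
    if z<.1642 or (z<.1665 and f[2]>6): break
    if hit or abs(fy)>1.5 or abs(fx)>2:
        bad+=1
        off=off+np.clip(np.array([fx,fy])*.00015,-.0006,.0006)
        if hit: z+=.001; robot.move_linear(p3(st((.054+off[0],off[1])),z),velocity=.03)
    if bad>9 or f[2]>15: break
print(robot.get_state()["time"]); json.dump([off.tolist(),z],open("s.json","w"))
E
```

```text
t 6.8333
0 False z0.1870 fx0.1 fy-0.6 fz-0.2 mz-0.05 mx0.08 my0.00 [0. 0.]
1 False z0.1839 fx0.6 fy-0.1 fz-0.5 mz-0.09 mx0.02 my-0.03 [0. 0.]
2 False z0.1808 fx0.3 fy0.2 fz0.3 mz0.05 mx-0.01 my0.01 [0. 0.]
3 False z0.1777 fx-0.3 fy-0.1 fz-1.3 mz-0.04 mx-0.03 my-0.01 [0. 0.]
4 False z0.1746 fx1.2 fy-0.7 fz0.0 mz-0.05 mx0.05 my0.00 [0. 0.]
5 False z0.1715 fx0.2 fy-1.6 fz0.8 mz-0.00 mx-0.01 my0.06 [0. 0.]
6 False z0.1684 fx0.6 fy-1.0 fz-0.5 mz-0.03 mx0.08 my0.04 [ 0.     -0.0002]
7 False z0.1653 fx0.6 fy-0.4 fz0.3 mz-0.03 mx0.10 my0.04 [ 0.     -0.0002]
8 False z0.1640 fx-1.4 fy-0.0 fz7.0 mz-0.04 mx0.28 my0.45 [ 0.     -0.0002]
9.5417
```

The key seated at the expected height (TCP 0.164) with about 7 N of contact. Next I'll release it, grip the ring and check the torque signal.

```bash
python3 - <<'E'
from h import *
o=np.pi; off=np.array([0,-.0002]); c=st((0,-.0002)); a=SA+o+np.radians(50)
robot.move_linear(p3(st((.054,-.0002)),.1645),velocity=.05)
robot.gripper_to(.094); print(robot.get_state()["time"])
robot.move_linear(p3(st((.054,-.0002)),.215),velocity=.15)
t=cv2.cvtColor(robot.grab_frame("side"),4); cv2.imwrite("pics/side2.png",cv2.resize(t[200:340,340:480],None,fx=3,fy=3,interpolation=2))
robot.move_ptp(p3(c,.215),rot(a))
robot.move_linear(p3(c,.130),velocity=.1,threshold=8); robot.pause(.15)
s=robot.get_state(); f0,m0=s["force"],s["moment"]; print("t",s["time"],s["ee_pos"],f0,m0)
robot.gripper_to(.06); robot.pause(.1)
s=robot.get_state(); print("t",s["time"],s["opening"],s["grasp_force"],s["ee_pos"],s["force"]-f0,s["moment"]-m0)
np.savez("ring.npz",f0=f0,m0=m0)
E
```

```text
11.1
t 13.6417 [0.52892538 0.16193085 0.13059804] [-0.42191445 -0.97761542 -0.14526203] [0.09772963 0.0419713  0.02712972]
t 14.3 0.06566388049922685 30.001234710216522 [0.52778585 0.16192965 0.12993957] [-5.64856712  1.48171138  5.79786799] [-0.07284858  1.62646037 -0.1209042 ]
```

View pics/side2.png

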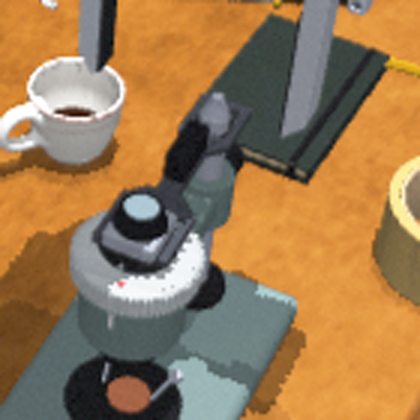

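The key lies level across both flats and column, around the eyepiece and over the column cone. The ring is gripped at 65.7 mm opening. I'll turn it in small steps, following the sink and centring on the measured position.

```bash
cat > turn.py <<'E'
from h import *
import sys,json
d=np.load("ring.npz"); f0,m0=d["f0"],d["m0"]; o=np.pi
def rd(k=4):
    F=[]
    for _ in range(k):
        robot.pause(.015); s=robot.get_state(); F.append(np.r_[s["force"]-f0,s["moment"]-m0])
    return s,np.mean(F,0)
def yaw(s): return np.arctan2(s["tool_rot"][1][0],s["tool_rot"][0][0])
def turn(d0,dstop,step,tstop,c,z0,dref):
    deg=d0; i=0
    while deg>dstop:
        deg-=step; a=SA+o+np.radians(deg); z=z0-.0018*np.radians(dref-deg)
        robot.move_linear(p3(c,z),velocity=.02,frame=rot(a)); s,F=rd()
        l=sx(a-np.pi/2); c=c+np.clip((s["ee_pos"][:2]-c)@l,-.001,.001)*l*.7
        act=np.degrees((yaw(s)-SA-o+np.pi)%(2*np.pi)-np.pi)
        i+=1; print("%.1f act%.2f mz%.3f F%s M%.2f %.2f z%.4f c%s t%.1f op%.4f"%(deg,act,F[5],F[:3].round(1),F[3],F[4],s["ee_pos"][2],c.round(4),s["time"],s["opening"]))
        if F[5]>tstop or np.abs(F[:3]).max()>25: break
    return deg,c,F
E
python3 - <<'E'
from turn import *
c=np.array([.5278,.1619])
deg,c,F=turn(50,32,3,.4,c,.1297,50)
json.dump([deg,c.tolist()],open("s.json","w"))
E
```

```text
47.0 act47.02 mz-0.132 F[-1.9  0.3  6.3] M-0.13 0.88 z0.1298 c[0.5277 0.1619] t14.6 op0.0656
44.0 act44.01 mz-0.145 F[-1.7 -0.2  5.3] M-0.14 0.76 z0.1297 c[0.5277 0.1619] t14.9 op0.0651
41.0 act41.01 mz-0.170 F[-1.9  0.3  5.1] M-0.09 0.74 z0.1297 c[0.5277 0.1619] t15.2 op0.0653
38.0 act38.02 mz-0.147 F[-1.4  0.5  5.3] M-0.10 0.72 z0.1295 c[0.5277 0.1619] t15.6 op0.0653
35.0 act35.01 mz-0.139 F[-1.3  0.4  5.7] M-0.10 0.68 z0.1295 c[0.5277 0.1619] t15.9 op0.0650
32.0 act32.01 mz-0.130 F[-1.6  0.5  5.7] M-0.06 0.72 z0.1293 c[0.5277 0.1619] t16.2 op0.0652
```

```bash
python3 - <<'E'
from turn import *
deg,c=json.load(open("s.json")); c=np.array(c)
p=None
while deg>-40:
    deg,c,F=turn(deg,deg-1,2,9,c,.1297,50)
    if abs(F[5]+.14)>.2: break
json.dump([deg,c.tolist()],open("s.json","w"))
E
```

```text
30.0 act30.01 mz-0.164 F[-1.8  0.1  5.6] M-0.07 0.70 z0.1293 c[0.5277 0.1619] t16.5 op0.0654
28.0 act28.01 mz-0.165 F[-1.8  0.9  5.7] M-0.03 0.69 z0.1292 c[0.5277 0.1619] t16.8 op0.0656
26.0 act26.02 mz-0.143 F[-1.6  0.4  5.1] M-0.07 0.70 z0.1292 c[0.5277 0.1619] t17.1 op0.0652
24.0 act24.01 mz-0.165 F[-1.5  0.6  6. ] M-0.05 0.68 z0.1291 c[0.5277 0.1619] t17.5 op0.0654
22.0 act22.01 mz-0.156 F[-1.7  0.6  5.2] M-0.05 0.69 z0.1290 c[0.5276 0.1619] t17.8 op0.0654
20.0 act20.01 mz-0.130 F[-1.5  0.3  5.8] M-0.04 0.67 z0.1290 c[0.5276 0.1619] t18.1 op0.0651
18.0 act18.01 mz-0.141 F[-1.4  0.3  5.1] M-0.02 0.66 z0.1289 c[0.5276 0.1619] t18.4 op0.0652
16.0 act16.01 mz-0.142 F[-1.8  0.2  5.4] M0.01 0.67 z0.1288 c[0.5276 0.1619] t18.7 op0.0654
14.0 act14.01 mz-0.191 F[-1.4 -0.1  5.1] M-0.00 0.65 z0.1288 c[0.5276 0.162 ] t19.1 op0.0654
12.0 act12.01 mz-0.168 F[-1.8  0.3  5.9] M-0.03 0.63 z0.1287 c[0.5276 0.162 ] t19.4 op0.0655
10.0 act10.01 mz-0.195 F[-2.   0.4  5.9] M-0.04 0.70 z0.1287 c[0.5276 0.162 ] t19.7 op0.0657
8.0 act8.01 mz-0.195 F[-1.8 -0.   6.4] M-0.03 0.72 z0.1286 c[0.5276 0.162 ] t2
[... 426 characters left out ...]
.91 z0.1285 c[0.5276 0.162 ] t21.6 op0.0652
-4.0 act-3.99 mz-0.178 F[-3.6 -0.9 10. ] M-0.11 0.97 z0.1285 c[0.5276 0.162 ] t21.9 op0.0653
-6.0 act-5.99 mz-0.161 F[-3.3 -0.4 10.8] M-0.14 1.04 z0.1284 c[0.5276 0.162 ] t22.2 op0.0657
-8.0 act-7.99 mz-0.177 F[-3.7 -0.2 11.6] M-0.15 1.12 z0.1284 c[0.5276 0.162 ] t22.5 op0.0652
-10.0 act-9.98 mz-0.133 F[-4.1 -0.4 12. ] M-0.20 1.10 z0.1284 c[0.5276 0.162 ] t22.9 op0.0653
-12.0 act-11.99 mz-0.196 F[-4.3 -0.5 12.7] M-0.21 1.18 z0.1284 c[0.5276 0.162 ] t23.2 op0.0655
-14.0 act-13.99 mz-0.177 F[-4.2 -1.  13.1] M-0.25 1.21 z0.1283 c[0.5276 0.162 ] t23.5 op0.0656
-16.0 act-15.97 mz0.068 F[-2.9 -0.4 12.2] M-0.23 0.79 z0.1283 c[0.5276 0.162 ] t23.8 op0.0651
```

```bash
python3 - <<'E'
from turn import *
import threading,time
c=np.array([.5276,.162])
for n,old in(("top","top1"),("side","side0")):
    im=cv2.cvtColor(robot.grab_frame(n),4); cv2.imwrite(f"pics/{n}3.png",im)
    for nm,I in(("old",cv2.imread(f"pics/{old}.png")),("now",im)):
        b,g,r=[I[...,k].astype(int) for k in range(3)]
        q=proj(n,p3(c,.135))[0]; m=(r>140)&(r-g>70)&(abs(g-b)<30); yy,xx=np.nonzero(m); k=np.hypot(xx-q[0],yy-q[1])<32
        if k.any():
            u=np.array([xx[k].mean(),yy[k].mean()]); w=ray(n,u,.135)[0,:2]-c; print(n,nm,k.sum(),u,np.linalg.norm(w),np.degrees(np.arctan2(w[1],w[0])))
        else: print(n,nm,"none")
L=[];stop=False
def poll():
    while not stop:
        s=robot.get_state(); L.append((s["time"],s["moment"][2]-m0[2]))
th=threading.Thread(target=poll);th.start(); robot.pause(.2); stop=True; th.join(); print(len(L),np.round(L[::max(1,len(L)//8)],3).tolist())
E
```

```text
top old 3 [427.66666667 215.66666667] 0.0262423868724438 -135.34104260253952
top now none
side old 2 [380.  294.5] 0.024431469801682818 -138.80572516610056
side now 1 [368. 284.] 0.025642135004464137 157.2271374727498
2 [[23.9, 0.009], [24.1, 0.002]]
```

```bash
cat >> turn.py <<'E'
def fast(deg,c,z,v,thr=None):
    a=SA+o+np.radians(deg); t0=robot.get_state()["time"]
    h=robot.move_linear(p3(c,z),velocity=v,frame=rot(a),threshold=thr); out=[]
    for k in range(5):
        s=robot.get_state(); act=np.degrees((yaw(s)-SA-o+np.pi)%(2*np.pi)-np.pi)
        out.append((round(s["time"]-t0,3),round(s["moment"][2]-m0[2],3),round(act,2),round(s["joint_vel"][6],3)))
        robot.pause(.01)
    print(deg,h,*out,"Fz%.1f"%(s["force"]-f0)[2]); return out
E
python3 - <<'E'
from turn import *
deg,c=json.load(open("s.json")); c=np.array(c); z=.1297-.0018*np.radians(66)
fast(-16.5,c,z,.2)
fast(-17,c,z,.2,1.0)
E
```

```text
-16.5 False (0.25, np.float64(0.618), np.float64(-16.43), np.float64(0.003)) (0.258, np.float64(0.602), np.float64(-16.43), np.float64(0.003)) (0.267, np.float64(0.62), np.float64(-16.44), np.float64(0.001)) (0.275, np.float64(0.633), np.float64(-16.43), np.float64(0.0)) (0.283, np.float64(0.589), np.float64(-16.44), np.float64(0.002)) Fz13.3
-17 False (0.25, np.float64(0.757), np.float64(-16.92), np.float64(0.004)) (0.258, np.float64(0.791), np.float64(-16.92), np.float64(0.003)) (0.267, np.float64(0.837), np.float64(-16.92), np.float64(0.0)) (0.275, np.float64(0.763), np.float64(-16.92), np.float64(-0.001)) (0.283, np.float64(0.749), np.float64(-16.92), np.float64(0.0)) Fz12.0
```

```bash
python3 - <<'E'
from turn import *
f=lambda im,x,y:cv2.resize(im[y:y+110,x:x+80],None,fx=5,fy=5,interpolation=2)
t=cv2.cvtColor(robot.grab_frame("top"),4);d=cv2.cvtColor(robot.grab_frame("side"),4)
cv2.imwrite("pics/c5.png",np.hstack([f(t,360,130),f(d,350,215)]))
s=robot.get_state(); print(s["force"]-f0,s["moment"]-m0,s["time"],s["effort"])
E
```

```text
[-2.75303629 -0.52788038 11.6480208 ] [-0.30082582  0.77889346  0.74586367] 24.7833 [  0.35692362 -70.74811935   2.3261489  -33.98144245  -0.52754994
  -1.09097656  -0.79420036]
```

View pics/c5.png

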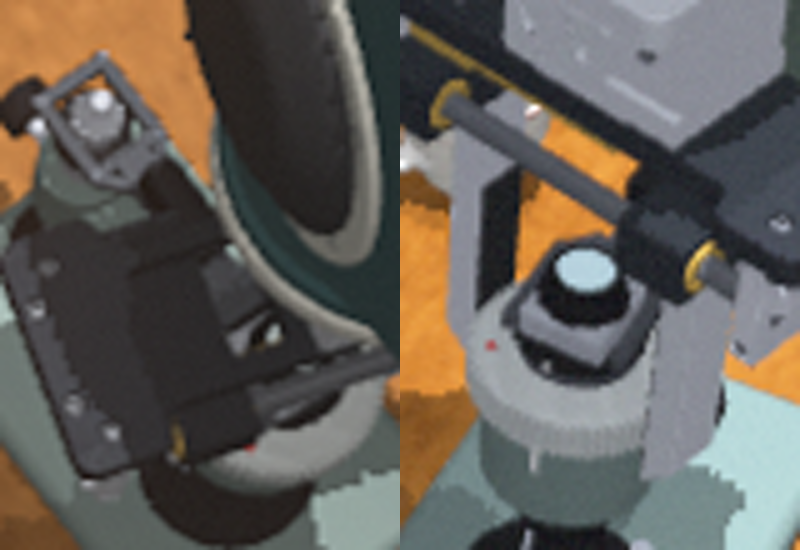

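The key is seated and the column is centred in its slot, near (98,125) in the crop. The dot at (490,345) shows the ring followed the gripper. The ring stopped sinking (Fz rising) from about 10°, so it bit there. The torque now plateaus at about 0.77, close to the 0.8 limit. I'll ease back a little in small steps and watch the torque to land mid-window.

```bash
python3 - <<'E'
from turn import *
deg,c=json.load(open("s.json")); c=np.array(c); z=.1297-.0018*np.radians(66)
deg=-17.;n=0
for i in range(10):
    deg+=.5; r=fast(deg,c,z,.2); m=np.mean([q[1] for q in r])
    if m<-.45: n+=1
    if n>=3: break
json.dump([deg,c.tolist()],open("s.json","w"))
E
```

```text
-16.5 False (0.25, np.float64(0.236), np.float64(-16.46), np.float64(-0.003)) (0.258, np.float64(0.24), np.float64(-16.46), np.float64(-0.0)) (0.267, np.float64(0.201), np.float64(-16.45), np.float64(-0.0)) (0.275, np.float64(0.216), np.float64(-16.46), np.float64(-0.0)) (0.283, np.float64(0.264), np.float64(-16.46), np.float64(-0.003)) Fz11.3
-16.0 False (0.25, np.float64(-0.285), np.float64(-16.0), np.float64(-0.001)) (0.258, np.float64(-0.335), np.float64(-15.99), np.float64(-0.002)) (0.267, np.float64(-0.342), np.float64(-16.0), np.float64(-0.0)) (0.275, np.float64(-0.305), np.float64(-15.99), np.float64(0.0)) (0.283, np.float64(-0.275), np.float64(-16.0), np.float64(0.0)) Fz12.1
-15.5 False (0.25, np.float64(-0.772), np.float64(-15.53), np.float64(-0.002)) (0.258, np.float64(-0.768), np.float64(-15.53), np.float64(-0.001)) (0.267, np.float64(-0.718), np.float64(-15.53), np.float64(0.001)) (0.275, np.float64(-0.777), np.float64(-15.53), np.float64(-0.0)) (0.283, np.float64(-0.756), np.float64(-15.53), np.float64(-0.0)) Fz10.9
-15.0 False (0.25, np.float64(-0.72), np.float64(-15.03), np.float64(-0.001)) (0.258, np.float64(-0.768), np.float64(-15.03), np.float64(-0.001)) (0.267, np.float64(-0.738), np.float64(-15.03), np.float64(-0.0)) (0.275, np.float64(-0.731), np.float64(-15.02), np.float64(0.001)) (0.283, np.float64(-0.656), np.float64(-15.03), np.float64(-0.0)) Fz11.6
-14.5 False (0.25, np.float64(-0.664), np.float64(-14.53), np.float64(0.0)) (0.258, np.float64(-0.722), np.float64(-14.52), np.float64(-0.002)) (0.267, np.float64(-0.665), np.float64(-14.53), np.float64(-0.001)) (0.275, np.float64(-0.717), np.float64(-14.52), np.float64(-0.002)) (0.283, np.float64(-0.684), np.float64(-14.53), np.float64(-0.001)) Fz12.0
```

The plateau eases from 0.77 to about 0.70, so it is friction-limited and mid-window. I'll confirm with a small clockwise nudge, unwind the grip, release, then lift the key off and lay it back down.

```bash
python3 - <<'E'
from turn import *
deg,c=json.load(open("s.json")); c=np.array(c); z=.1297-.0018*np.radians(66)
m=0
for deg in(-15.2,-15.7,-16.1):
    r=fast(deg,c,z,.2); m=np.mean([q[1] for q in r])
    if m>.66: break
back=fast(deg+.72,c,z,.2)
robot.gripper_to(.094); s=robot.get_state(); print(s["time"],s["force"]-f0,s["moment"]-m0)
robot.move_linear(p3(c,.215),velocity=.15)
k=st((.054,-.0002)); robot.move_ptp(p3(k,.215),rot(SA+o))
t=cv2.cvtColor(robot.grab_frame("side"),4); cv2.imwrite("pics/side4.png",t)
robot.move_linear(p3(k,.164),velocity=.1,threshold=8)
robot.gripper_to(.005); s=robot.get_state(); f1=s["force"]; print("grip",s["time"],s["opening"],s["ee_pos"],f1-f0)
print(robot.move_linear(p3(k,.170),velocity=.03,threshold=10)); s=robot.get_state(); print(s["time"],s["force"]-f0,s["ee_pos"])
E
```

```text
-15.2 False (0.25, np.float64(0.031), np.float64(-15.17), np.float64(0.003)) (0.258, np.float64(0.065), np.float64(-15.18), np.float64(0.002)) (0.267, np.float64(0.036), np.float64(-15.18), np.float64(0.002)) (0.275, np.float64(-0.009), np.float64(-15.17), np.float64(-0.001)) (0.283, np.float64(0.098), np.float64(-15.17), np.float64(-0.0)) Fz11.9
-15.7 False (0.25, np.float64(0.573), np.float64(-15.64), np.float64(0.001)) (0.258, np.float64(0.533), np.float64(-15.64), np.float64(0.003)) (0.267, np.float64(0.569), np.float64(-15.64), np.float64(-0.0)) (0.275, np.float64(0.562), np.float64(-15.64), np.float64(0.003)) (0.283, np.float64(0.602), np.float64(-15.64), np.float64(0.001)) Fz12.8
-16.1 False (0.25, np.float64(0.928), np.float64(-16.01), np.float64(0.001)) (0.258, np.float64(0.892), np.float64(-16.01), np.float64(-0.0)) (0.267, np.float64(0.92), np.float64(-16.01), np.float64(0.002)) (0.275, np.float64(0.913), np.float64(-16.01), np.float64(0.001)) (0.283, np.float64(0.918), np.float64(-16.01), np.float64(-0.0)) Fz11.2
-15.38 False (0.25, np.float64(0.21), np.float64(-15.34), np.float64(-0.002)) (0.258, np.float64(0.204), np.float64(-15.34), np.float64(-0.002)) (0.267, np.float64(0.187), np.float64(-15.34), np.float64(-0.001)) (0.275, np.float64(0.233), np.float64(-15.34), np.float64(-0.001)) (0.283, np.float64(0.233), np.float64(-15.34), np.float64(-0.0)) Fz12.1
28.0417 [0.94955986 1.97592341 0.40125619] [-0.03167189 -0.01528728 -0.02137556]
grip 31.05 0.011998035583736608 [0.57276377 0.192947   0.16401059] [-0.01146842  1.75801291  0.03255866]
False
31.4 [-3.49474907  0.5856318  -1.05374308] [0.57246835 0.19285673 0.170057  ]
```

The key is free and lifting. The angle past the bite (about 25°, or 0.44 rad) and the measured sliding torque (0.70–0.77) both put the ring in the hand-tight window. I'll carry the key to the open desk now.

```bash
python3 - <<'E'
from h import *
o=np.pi; k=st((.054,-.0002))
print(robot.move_linear(p3(k,.215),velocity=.08,threshold=25))
s=robot.get_state(); print(s["time"],s["force"],s["opening"])
robot.move_linear(p3(KG,.20),velocity=.2,frame=rot(KA+o))
robot.move_linear(p3(KG,.030),velocity=.12)
h=robot.move_linear(p3(KG,.0205),velocity=.02,threshold=5); s=robot.get_state(); print(h,s["time"],s["ee_pos"],s["force"])
robot.gripper_to(.094); robot.move_linear(p3(KG,.16),velocity=.2)
robot.move_ptp([.28,.559,.224],rot(2.68)); robot.pause(.2)
t=cv2.cvtColor(robot.grab_frame("top"),4);d=cv2.cvtColor(robot.grab_frame("side"),4); print(robot.get_state()["time"])
cv2.imwrite("pics/top5.png",t);cv2.imwrite("pics/side5.png",d)
f=lambda im,x,y,w,h,k:cv2.resize(im[y:y+h,x:x+w],(int(w*k),int(h*k)),interpolation=2)
cv2.imwrite("pics/c6.png",np.hstack([f(t,290,130,160,190,2.5),f(d,250,220,160,190,2.5)]))
E
```

```text
False
32.1167 [ 0.73837711  0.0751533  -1.47607717] 0.011349231430704175
True 35.15 [0.44347041 0.3148829  0.02197467] [1.55822053 0.09147122 3.06243722]
38.75
```

View pics/c6.png

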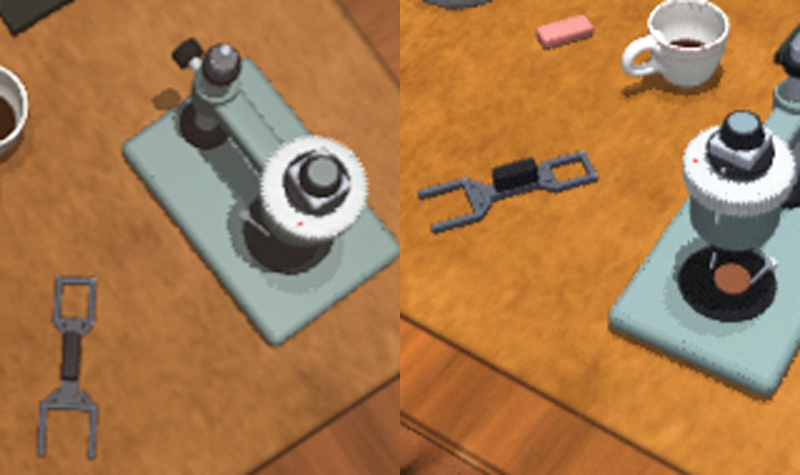

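The key lies flat on the open desk, at about (318,275) in full top-view pixels, and the microscope, cup and eraser look undisturbed. One numeric check of the ring dot and the barrel flats against the first pictures.

```bash
python3 - <<'E'
from h import *
c=np.array([.5276,.162])
for n in("top","side"):
    A=[cv2.imread(f"pics/{n}{k}.png") for k in(0,5)]; an=[]
    for I,z in zip(A,(.135,.133)):
        b,g,r=[I[...,k].astype(float) for k in range(3)]; q=proj(n,p3(c,z))[0]
        w=np.clip(r-np.maximum(g,b)-35,0,None); yy,xx=np.mgrid[:480,:640]; w[(np.hypot(xx-q[0],yy-q[1])>30)|(np.abs(g-b)>40)]=0
        u=np.array([(xx*w).sum(),(yy*w).sum()])/w.sum(); d=ray(n,u,z)[0,:2]-c; an.append(np.degrees(np.arctan2(d[1],d[0]))); print(n,u,np.linalg.norm(d),an[-1])
    print("turn",(an[1]-an[0]+180)%360-180)
    q=proj(n,p3(c,.15))[0].astype(int); P=[cv2.cvtColor(I,6)[q[1]-12:q[1]+14,q[0]-16:q[0]+16] for I in A]; D=cv2.absdiff(*P); print("flats diff mean",D.mean(),"p95",np.percentile(D,95))
E
```

```text
top [429.14596273 211.19254658] 0.024151266218154773 -118.8766272806859
top [416.79735683 209.9030837 ] 0.009074320716196264 -162.47239398870283
turn -43.595766708016924
flats diff mean 8.370192307692308 p95 33.44999999999993
side [379.49173554 288.51239669] 0.014137293928741896 -157.42107165842648
side [368.92951542 282.54625551] 0.0241167885980089 145.63788888521495
turn -56.94103945635857
flats diff mean 9.705528846153847 p95 47.0
```

```bash
python3 - <<'E'
from h import *
c=np.array([.5279,.162]); rows=[]
for n in("top","side"):
    A=[cv2.imread(f"pics/{n}{k}.png") for k in(0,5)]; an=[]
    for I,z in zip(A,(.135,.133)):
        b,g,r=[I[...,k].astype(float) for k in range(3)]; q=proj(n,p3(c,z))[0]
        w=r-np.maximum(g,b); yy,xx=np.mgrid[:480,:640]; dd=[np.linalg.norm(1)]; w[(np.hypot(xx-q[0],yy-q[1])>25)|(np.abs(g-b)>30)]=0
        P=ray(n,np.c_[xx.ravel(),yy.ravel()],z)[:,:2]-c; rr=np.linalg.norm(P,axis=1).reshape(w.shape); w[(rr<.021)|(rr>.031)]=0
        v,u=np.unravel_index(w.argmax(),w.shape); k=np.zeros_like(w);k[v-2:v+3,u-2:u+3]=np.clip(w[v-2:v+3,u-2:u+3]-25,0,None)
        u=np.array([(xx*k).sum(),(yy*k).sum()])/k.sum(); d=ray(n,u,z)[0,:2]-c; an.append(np.degrees(np.arctan2(d[1],d[0]))); print(n,u,w.max(),np.linalg.norm(d),an[-1])
    print("turn",(an[1]-an[0]+180)%360-180)
    q=proj(n,p3(c,.145))[0].astype(int); rows.append(np.hstack([cv2.resize(I[q[1]-18:q[1]+18,q[0]-24:q[0]+24],None,fx=8,fy=8,interpolation=2) for I in A]))
cv2.imwrite("pics/c7.png",np.vstack(rows))
E
```

```text
top [427.90460526 215.54934211] 160.0 0.026594590828144374 -134.95410830199486
top [409.74871795 219.05641026] 135.0 0.02480761050483054 159.00623921654727
turn -66.03965248145789
side [380.02764977 294.26728111] 130.0 0.02420858211993509 -139.5349423417232
side [367.65843621 283.85185185] 163.0 0.026167782928670547 152.5171115850689
turn -67.9479460732079
```

View pics/c7.png

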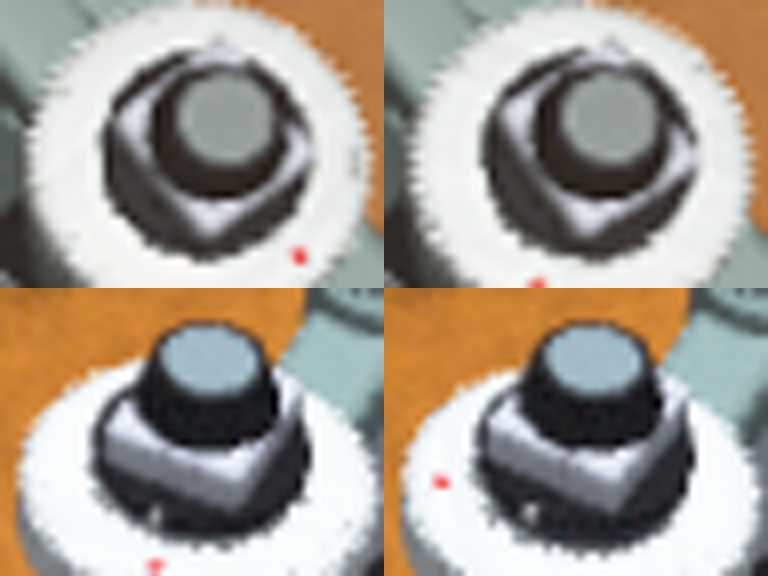

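The ring turned about 66° with no slip and the barrel flats kept their orientation: corners near (209,228) before and (204,230) after, within the key's play. Handing in.

```bash
python3 -c "
from rig import robot
print(robot.sign_off())"
```

```text
the job is handed in; nothing more can be done
None
```

I handed the job in at about 39 s. The lock ring is tightened to an estimated 0.6–0.8 N m, the barrel moved by no more than the key's play, and the key lies flat on the open desk. The torque is the least certain part: after I eased the ring back about 1°, one clockwise check read 0.92 N m for a moment with no visible movement of the ring.

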